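# Find the tin with the loose cap and slide it into the corner stop

## Robot

A 6-joint arm with a two-finger parallel gripper is mounted at the origin on the work surface. World frame = base frame: x ahead of the robot, y to its left, z up, the work surface at z = 0. Lengths are in mm, angles in degrees, forces in N, time in s.
With the tool pointing down it reaches from about 300 to 850 mm from the base axis. Payload 4.2 kg.
Tool frame: the origin (TCP) lies at the very end of the fingers, on their centre line; the grasp point (between the pads) lies 19 mm behind it; z points along the fingers, x is the direction in which the jaws open and shut, and the axes are right-handed (so a half turn about z gives the same grasp; the last joint's range is limited). The gripper opens to 91 mm and grips with 3 to 60 N. Pads are 32 mm wide; open, the fingers measure 118 mm over their backs; the gripper's body (76 mm by 178 mm) begins 60 mm behind the grasp point.
Start: joints at [-67.666, 18.312, 89.639, -0, 72.044, -1.146], TCP at [229.1, -527.405, 213.976] pointing down, gripper open.
Joint ranges: [-177.97, 177.97], [-48.28, 115.42], [12.27, 149.76], [-77.06, 257.06], [2.81, 150.46], [-146.56, 146.56]. Speed limits (degrees/s): [147.25, 147.25, 180, 180, 180, 180].

## Interface

Orientations are given as [roll, pitch, yaw] about the fixed x, y, z axes, in that order (R = Rz(yaw) Ry(pitch) Rx(roll)).
In Python, from workcell import env gives the robot as it stands.
- The arm moves only by the tool servo_tool, never from a script. Its argument "plan" is a list of rows, each a list of 3 entries, a list of its own where there are three numbers: the turn, a rotation vector about the tool's x, y, z in degrees, then the shift along the tool's x, y, z in mm, then the finger opening in mm, from 0 to 91.2. In form: [[[ax, ay, az], [dx, dy, dz], claw], ...]. A call has exactly 10 rows; each row shifts and turns the pose as measured when the row begins, along the tool's axes as they then stand; what a row does not reach is not made up. A row lasts 1/8 s, in which the tool goes at most 62.5 mm and 10.7 degrees, less where a joint would pass 70% of its speed; a pose out of reach is approached as far as the arm can. A call with a gripper value outside its range is refused whole. The fingers move at their own pace and stop on an object; "squeeze" is the grip in N (left out, the last holds). Time passes only in rows, so rows that do not move let the fingers close, or fill a call up. It gives the time, the measured TCP pose, the force and the opening at its end, in the units of the state.
- env.state(): the state, without advancing time (a new reading comes with each control period).
- env.grab_frame(name): name is "side" or "top"; returns a dict with "pixels" (420x560x3 uint8, red, green, blue), "intrinsics" (3x3 intrinsics, pixels), "eye" and "attitude" of the camera in the world. Camera axes: x right, y up, looking along -z (the intrinsics and any distortion apply to the point x, -y, -z); pixel columns grow to the right and rows downward; lengths in mm; the calibration is good to about 2 mm. A picture is of the moment at which its call begins. There is no depth.
- env.job_done(): hands the job in, once; it reports no verdict.
The state is a dict: "time_s": time; "qpos": joint angles; "qvel": joint speeds; "effort": joint torques, N m; "ee_pos": TCP position; "ee_rot": TCP orientation; "force": force on the tool from outside, world axes, zero at the start; "torque": the same for the moment, N m; "gripper_width": finger opening in mm.
Only numpy, scipy, OpenCV 4.12 (cv2) and the standard library are available. Lean on these libraries where they do the work, as an engineer would, in place of code of your own. Each camera call takes 0.05 s, during which the arm holds its last target.

## Task

One of the three tins in the rack has a screw cap that was not done up: test-twist the caps where the tins stand, about a quarter of a turn with a light grip, until you find the one that turns, and leave that cap turned. Then slide that tin, standing on the bench the whole time and never lifted, out of its bay into the corner of the steel fence, so that it ends square and snug against both the long arm and the end stop. Leave the tight-capped tins upright in their bays and leave everything else on the bench alone.

Things in the scene. Friction and masses are not known exactly. Their poses are not given: they have to be found in the camera images.
- tin_a: One of three identical flat-sided metal tins, 72 mm along its x, 84 mm along its y, body 60 mm high, about 0.4 kg, upright in a bay of the rack; which bay varies. Origin: centre of its underside. Centred on top: a round black screw cap, 40 mm in diameter, from 70 to 96 mm above the underside, a white rib on it up to 99 mm. Looks do not tell how tight it is.
- cap_a (a joint): Turn of the cap of tin_a about the tin's vertical axis, rad, positive anticlockwise from above, range -2.5 to 2.5; any cap starts within -0.25 to 0.25. A loose cap turns either way under a light grip (0.03 N m), stays where left and does not rise or come off; a tight one stays put (3 N m) and fingers gripping lightly slip round it.
- tin_b: One of three identical flat-sided metal tins, 72 mm along its x, 84 mm along its y, body 60 mm high, about 0.4 kg, upright in a bay of the rack; which bay varies. Origin: centre of its underside. Centred on top: a round black screw cap, 40 mm in diameter, from 70 to 96 mm above the underside, a white rib on it up to 99 mm. Looks do not tell how tight it is.
- cap_b (a joint): Turn of the cap of tin_b about the tin's vertical axis, rad, positive anticlockwise from above, range -2.5 to 2.5; any cap starts within -0.25 to 0.25. A loose cap turns either way under a light grip (0.03 N m), stays where left and does not rise or come off; a tight one stays put (3 N m) and fingers gripping lightly slip round it.
- tin_c: One of three identical flat-sided metal tins, 72 mm along its x, 84 mm along its y, body 60 mm high, about 0.4 kg, upright in a bay of the rack; which bay varies. Origin: centre of its underside. Centred on top: a round black screw cap, 40 mm in diameter, from 70 to 96 mm above the underside, a white rib on it up to 99 mm. Looks do not tell how tight it is.
- cap_c (a joint): Turn of the cap of tin_c about the tin's vertical axis, rad, positive anticlockwise from above, range -2.5 to 2.5; any cap starts within -0.25 to 0.25. A loose cap turns either way under a light grip (0.03 N m), stays where left and does not rise or come off; a tight one stays put (3 N m) and fingers gripping lightly slip round it.
- rack: Fixed low rack: four aluminium ribs along its x (x from -32 to 30 mm), 8 mm thick, 22 mm high, centred at y = -142.5, -47.5, 47.5, 142.5 mm. Between them three bays 87 mm wide, centred at y = -95, 0, 95 mm, open at both ends, keep the tins from turning. Origin on the bench, middle of the middle bay; x points from the robot to the fence.
- fence: Fixed steel L fence, 40 mm high, walls 12 mm thick. Origin on the bench at its inside corner. Long arm: face in the plane x = 0, 460 mm along +y, looking to -x, to the rack. End stop: face in the plane y = 0, 90 mm along -x, looking to +y. Foot 4 mm high behind the long arm to x = 42 mm. A tin home in the corner, square to it, has its origin at x = -36 mm, y = 42 mm.
- aerosol_1: Bystander: silvery spray can, 54 mm in diameter, 160 mm high. Origin: centre of its underside.
- aerosol_2: Bystander: dark spray can, 60 mm in diameter, 170 mm high. Origin: centre of its underside.
- tape_roll: Bystander: grey tape roll lying flat beyond the fence, 80 mm in diameter, 25 mm high. Origin: centre of its underside.
- wrench: Bystander: steel wrench 160 mm long lying beyond the fence. Origin: centre of its underside.
- paste_jar: Bystander: squat white jar, 56 mm in diameter, 55 mm high, near the open end of the lane between rack and fence. Origin: centre of its underside.
- nut_cup: Bystander: clear plastic cup with a few nuts in it, 72 mm across its rim, 65 mm high, beside the rack. Origin: centre of its underside.
- screwdriver: Bystander: screwdriver 180 mm long with a red handle. Origin: its underside, about midway.
Mind the look-alikes: they are no part of the job. Leave any orange look-alike of the tin_b alone. What is shaped like the tin_a but blue is not meant.

How it is judged:
By the outcome, as a careful person would: the job done as asked, in the order asked, and still so for the second after the job is handed in, with the robot touching nothing.
It also fails if it takes over 72 s, if anything falls off the work surface, if the arm or the gripper's body presses on something with over 40 N, if the wrist force passes 120 N, or if a joint passes its speed limit or range.

## Working session

There is one attempt and no reset: what is moved stays moved. The work goes in short steps, Python scripts to look and compute and a tool call to move; the robot and the scene stay as the last step left them, time stands still between calls to the robot, and variables do not carry over. Pictures are saved under pics/ and viewed, and the job is handed in when it is done.

Besides the shell and the picture viewer there is one more tool, called in YAML: its name, and indented under it one key for each argument. servo_tool: Moves the arm, as the interface text tells. Its arguments: {"type":"object","properties":{"plan":{"type":"array"},"squeeze":{"type":"number"}},"required":["plan"]}

```bash
ls; mkdir -p pics; python3 - <<'E'
from workcell import env
import cv2
for n in("top","side"):
    f=env.grab_frame(n); cv2.imwrite(f"pics/{n}0.png",f["pixels"][:,:,::-1]); print(n,f["intrinsics"],f["eye"],f["attitude"],[k for k in f])
print(env.state())
E
```

```text
pics
top [[409.70689611   0.         285.11177968]
 [  0.         409.70689611 208.99125704]
 [  0.           0.           1.        ]] [ 335.85222967   -3.91407963 1246.63427353] [  8.72993143  -1.11714842 -89.02167911] ['pixels', 'intrinsics', 'eye', 'attitude']
side [[407.73457584   0.         279.74434078]
 [  0.         407.73457584 206.38588539]
 [  0.           0.           1.        ]] [ 42.06301633 713.09437707 581.99421306] [ 6.02208041e+01  8.25568457e-02 -1.45962111e+02] ['pixels', 'intrinsics', 'eye', 'attitude']
{'time_s': 0.1, 'qpos': array([-6.76666686e+01,  1.83497439e+01,  8.96993273e+01, -3.48308726e-03,
        7.20445462e+01, -1.14656958e+00]), 'qvel': array([-0.0406981 , -0.12355886, -0.21820484, -0.05213609,  0.10789021,
        0.0169111 ]), 'effort': array([-3.94686037e-05, -4.13332164e+01, -2.32510704e+01,  7.27474527e-02,
        4.21807612e-02, -7.17376179e-05]), 'ee_pos': array([ 228.90044652, -526.9809288 ,  213.18725868]), 'ee_rot': array([ 1.79998562e+02,  9.36649568e-02, -6.65190237e+01]), 'force': array([ 0.15709656, -0.12887824,  0.48401755]), 'torque': array([ 0.02974699, -0.05765584,  0.01344914]), 'gripper_width': 91.26250590334242}
```

View pics/top0.png

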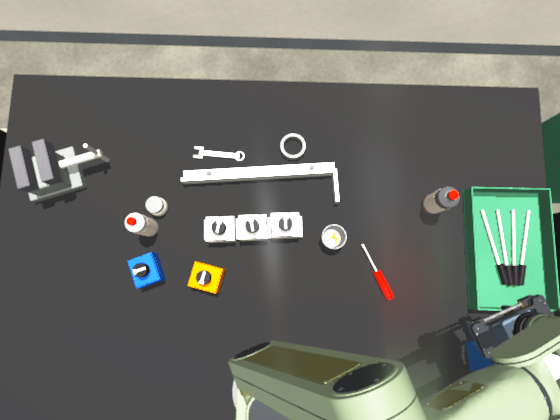

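View pics/side0.png

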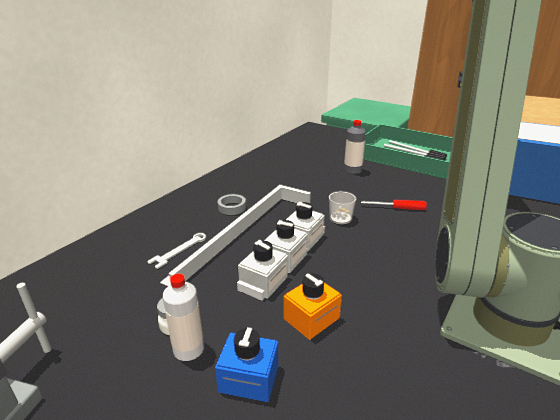

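The top view shows three white tins in the rack at about (219,229), (252,227) and (285,225). The fence corner is at about (333,170), with the long arm running left to (183,178) and the end stop running down to (338,200). The orange and blue tins are decoys. Next I'll measure.

```bash
cat > h.py <<'E'
import numpy as np, cv2
from scipy.spatial.transform import Rotation as Ro
class Cam:
    def __init__(s,f):
        s.K=np.array(f["intrinsics"]); s.eye=np.array(f["eye"]); s.R=Ro.from_euler('xyz',f["attitude"],degrees=True).as_matrix(); s.im=f["pixels"]
    def ray(s,p):
        u,v=p; d=np.array([(u-s.K[0,2])/s.K[0,0],-(v-s.K[1,2])/s.K[1,1],-1]); return s.R@d
    def at(s,p,z):
        d=s.ray(p); return s.eye+d*(z-s.eye[2])/d[2]
    def px(s,X):
        c=s.R.T@(np.array(X,float)-s.eye); return np.array([s.K[0,2]+s.K[0,0]*c[0]/-c[2], s.K[1,2]-s.K[1,1]*c[1]/-c[2]])
E
python3 - <<'E'
from h import *
from workcell import env
import pickle
fs={n:env.grab_frame(n) for n in("top","side")}
pickle.dump(fs,open("f.pkl","wb"))
im=fs["top"]["pixels"][:,:,::-1]
cv2.imwrite("pics/tz.png",cv2.resize(im[130:260,170:350],None,fx=4.4,fy=4.4,interpolation=cv2.INTER_CUBIC))
im=fs["side"]["pixels"][:,:,::-1]
cv2.imwrite("pics/sz.png",cv2.resize(im[175:305,150:335],None,fx=4.3,fy=4.3,interpolation=cv2.INTER_CUBIC))
c=Cam(fs["top"])
for p,z in [((219,229),99),((252,227),99),((285,225),99),((335,165),40),((183,180),40),((338,200),40)]: print(p,c.at(p,z).round(1))
E
```

```text
(219, 229) [452.  161.2  99. ]
(252, 227) [459.4  68.9  99. ]
(285, 225) [466.8 -23.7  99. ]
(335, 165) [ 659.8 -173.5   40. ]
(183, 180) [603.3 283.4  40. ]
(338, 200) [ 552.  -182.4   40. ]
```

View pics/tz.png

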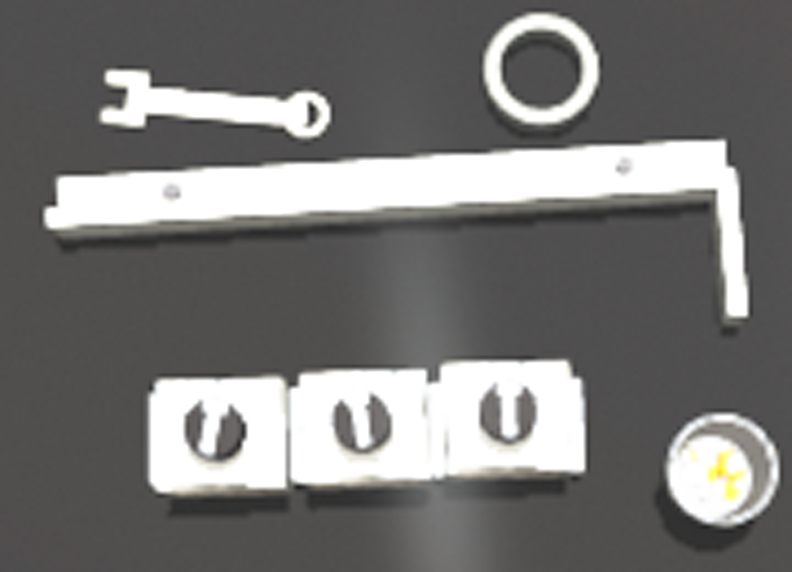

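View pics/sz.png

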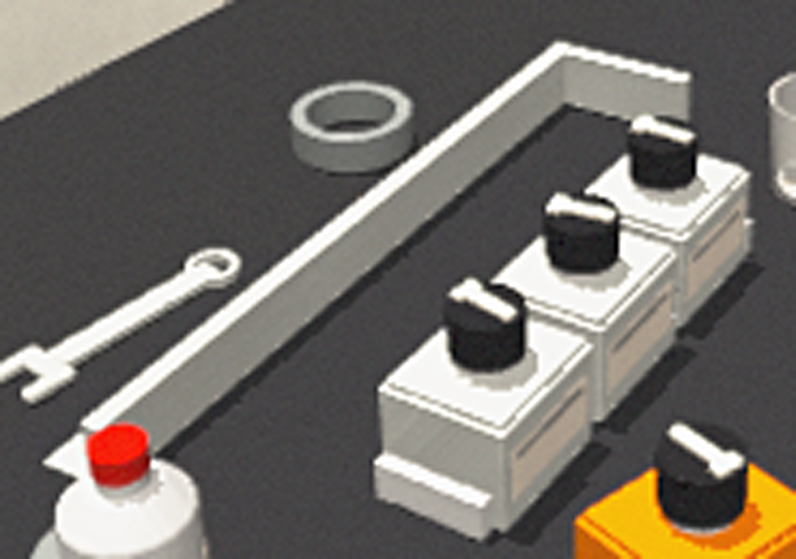

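```bash
cat > m.py <<'E'
from h import *
import pickle
fs=pickle.load(open("f.pkl","rb")); T=Cam(fs["top"]); S=Cam(fs["side"])
def caps(c,boxes):
    out=[]
    g=c.im.max(2)
    for (u0,v0,u1,v1) in boxes:
        m=(g[v0:v1,u0:u1]<95).astype(np.uint8)
        cs,_=cv2.findContours(m,cv2.RETR_EXTERNAL,cv2.CHAIN_APPROX_NONE)
        cs=[k for k in cs if cv2.contourArea(k)>3]
        h=cv2.convexHull(np.vstack(cs)); (cx,cy),r=cv2.minEnclosingCircle(h)
        x,y,w,hh=cv2.boundingRect(h); out.append(((u0+x+(w-1)/2,v0+y+(hh-1)/2),w,hh))
    return out
for n,c,b in (("T",T,[(210,218,228,238),(243,216,261,235),(276,213,294,233)]),("S",S,[(250,238,276,263),(274,218,297,240),(293,201,315,220)])):
    for p,w,h in caps(c,b): print(n,p,w,h,c.at(p,83).round(1))
# fence edges: sub-pixel column profile top view
def prof(c,us,v0,v1,thr):
    g=cv2.cvtColor(c.im,cv2.COLOR_RGB2GRAY).astype(float); r=[]
    for u in us:
        col=g[v0:v1,u]; r.append((u,col.astype(int)))
    return r
for u,c in prof(T,[200,240,270,300,325],158,192,0): print(u,list(c))
print("row")
g=cv2.cvtColor(T.im,cv2.COLOR_RGB2GRAY)
for v in (178,185,190,195): print(v,list(g[v,325:345]))
g=cv2.cvtColor(S.im,cv2.COLOR_RGB2GRAY)
for u in (180,200,220,240,260,275): print(u,list(g[182:275,u][::1]))
E
python3 m.py
```

```text
Traceback (most recent call last):
  File "m.py", line 15, in <module>
    for p,w,h in caps(c,b): print(n,p,w,h,c.at(p,83).round(1))
                 ~~~~^^^^^
  File "m.py", line 11, in caps
    h=cv2.convexHull(np.vstack(cs)); (cx,cy),r=cv2.minEnclosingCircle(h)
                     ~~~~~~~~~^^^^
ValueError: need at least one array to concatenate
```

```bash
sed -i 's/<95/<140/; s/contourArea(k)>3/contourArea(k)>1/' m.py; python3 m.py
```

```text
T (218.5, 228.0) 14 13 [456.4 165.   83. ]
T (252.0, 226.0) 13 13 [464.  70.  83.]
T (285.0, 224.0) 13 13 [471.5 -24.   83. ]
S (261.5, 249.5) 24 24 [461.2 161.7  83. ]
S (284.0, 228.0) 21 21 [467.9  66.8  83. ]
S (303.5, 210.0) 22 19 [473.  -26.6  83. ]
200 [np.int64(226), np.int64(65), np.int64(79), np.int64(80), np.int64(79), np.int64(79), np.int64(80), np.int64(79), np.int64(80), np.int64(80), np.int64(79), np.int64(238), np.int64(255), np.int64(255), np.int64(255), np.int64(255), np.int64(255), np.int64(255), np.int64(255), np.int64(255), np.int64(255), np.int64(255), np.int64(241), np.int64(125), np.int64(115), np.int64(79), np.int64(49), np.int64(50), np.int64(67), np.int64(79), np.int64(79), np.int64(78), np.int64(79), np.int64(80)]
240 [np.int64(125), np.int64(254), np.int64(254), np.int64(124), np.int64(73), np.int64(79), np.int64(79), np.int64(80), np.int64(79), np.int64(254), np.int64(255), np.int64(255), np.int64(255), np.int64(255), np.int64(255), np.int64(255), np.int64(255), np.int64(255), np.int64(255), np.int64(254), np.int64(144), np.int64(130), np.int64(109), np.i
[... 10171 characters left out ...]
.uint8(69), np.uint8(88), np.uint8(209), np.uint8(255), np.uint8(255), np.uint8(253), np.uint8(251), np.uint8(249), np.uint8(248), np.uint8(247), np.uint8(247), np.uint8(246), np.uint8(246), np.uint8(246), np.uint8(247), np.uint8(248), np.uint8(250), np.uint8(175), np.uint8(255), np.uint8(198), np.uint8(145), np.uint8(163), np.uint8(252), np.uint8(248), np.uint8(247), np.uint8(246), np.uint8(246), np.uint8(247), np.uint8(248), np.uint8(247), np.uint8(249), np.uint8(248), np.uint8(247), np.uint8(247), np.uint8(249), np.uint8(250), np.uint8(231), np.uint8(181), np.uint8(250), np.uint8(250), np.uint8(181), np.uint8(134), np.uint8(135), np.uint8(141), np.uint8(138), np.uint8(149), np.uint8(151)]
```

```bash
cat > fence.py <<'E'
from h import *
import pickle
fs=pickle.load(open("f.pkl","rb")); T=Cam(fs["top"]); S=Cam(fs["side"])
gT=cv2.cvtColor(T.im,cv2.COLOR_RGB2GRAY).astype(float); gS=cv2.cvtColor(S.im,cv2.COLOR_RGB2GRAY).astype(float)
def cross(line,t,start):  # first falling crossing after start
    for i in range(start,len(line)-1):
        if line[i]>=t>line[i+1]: return i+(line[i]-t)/(line[i]-line[i+1])
def fit(P,name):
    P=np.array(P)[:,:2]; vx,vy,x,y=cv2.fitLine(P.astype(np.float32),cv2.DIST_HUBER,0,.01,.01).ravel()
    n=np.array([-vy,vx]); print(name,"dir",np.degrees(np.arctan2(vy,vx)).round(2),"pt",x.round(1),y.round(1),"res",np.abs((P-[x,y])@n).max().round(1)); return np.array([x,y]),np.array([vx,vy])
P=[]
for u in range(195,328,3):
    v0=int(172-(u-255)*12/140); v=cross(gT[:,u],192,v0); P.append(T.at((u,v),40))
A=fit(P,"T long z40")
P=[]
for v in range(178,198):
    row=gT[v,320:345][::-1]; i=int(np.argmax(row>240)); k=cross(row,180,i); P.append(T.at((344-k,v),40))
B=fit(P,"T stop z40")
P=[];Q=[]
for u in range(190,278,3):
    col=gS[:,u]
    vexp=int(260-(u-190)*0.93)
    seg=np.where(col[vexp-20:vexp+20]>240)[0]
    i=vexp-20+seg[-1]
    # choose falling edge to ~130
    i=next((k for k in range(vexp-25,vexp+20) if col[k]>240 and col[k+3]<160 and col[k+3]>115 and 110<col[k+7]<160),None)
    if i is None: continue
    k=cross(col,192,i-1); P.append(S.at((u,k),40)); k2=cross(col,95,int(k)+2); Q.append(S.at((u,k2),0))
C=fit(P,"S long z40"); fit(Q,"S long z0")
def inter(a,b):
    t=np.linalg.solve(np.c_[a[1],-b[1]],b[0]-a[0]); return a[0]+t[0]*a[1]
print("corner T",inter(A,B))
E
python3 fence.py
```

```text
T long z40 dir -85.34 pt 618.6 50.6 res 1.1
T stop z40 dir 5.17 pt 597.4 -168.8 res 1.0
S long z40 dir -85.41 pt 616.1 58.1 res 50.3
S long z0 dir -85.36 pt 618.7 45.6 res 68.1
corner T [ 636.1653  -165.33836]
```

servo_tool:
  plan:
    - [[0, 0, 0], [-18, -21, 2], 64]
    - [[0, 0, 0], [-36, -42, 4], 64]
    - [[0, 0, 0], [-36, -42, 6], 64]
    - [[0, 0, 0], [-36, -42, 6], 64]
    - [[0, 0, 0], [-36, -42, 6], 64]
    - [[0, 0, 0], [-36, -42, 6], 64]
    - [[0, 0, 0], [-36, -42, 6], 64]
    - [[0, 0, 0], [-36, -42, 6], 64]
    - [[0, 0, 0], [-36, -42, 6], 64]
    - [[0, 0, 0], [-30, -34, 4], 64]
  squeeze: 6

```text
time_s: 1.45
ee_pos: [460.7, -52.9, 159.4]
ee_rot: [-179.9, -0.1, -67.0]
force: [0.0, -1.0, 0.4]
gripper_width: 64.0
```

```bash
cat > go.py <<'E'
import sys
from h import *
from workcell import env
def go(x,y,z,yaw=None,st=None):
    s=st or env.state(); R=Ro.from_euler('xyz',s["ee_rot"],degrees=True)
    d=R.inv().apply(np.array([x,y,z])-s["ee_pos"])
    yw=s["ee_rot"][2] if yaw is None else yaw
    rv=(R.inv()*Ro.from_euler('xyz',[180,0,yw],degrees=True)).as_rotvec(degrees=True)
    print("t",round(s["time_s"],2),"pos",s["ee_pos"].round(1),"rot",s["ee_rot"].round(2),"F",s["force"].round(1),"T",s["torque"].round(2),"w",round(s["gripper_width"],1),"q6",s["qpos"][5].round(1))
    print("tool d",d.round(1),"rv",rv.round(2))
if __name__=="__main__":
    a=[float(v) for v in sys.argv[1:]]; go(*a)
E
python3 go.py 472 -25 150 -66.5; python3 - <<'E'
import pickle
from h import *
S=Cam(pickle.load(open("f.pkl","rb"))["side"]); T=Cam(pickle.load(open("f.pkl","rb"))["top"])
print(S.at((281.9,199),0),S.px([636.2,-165.3,0]))
E
```

```text
t 1.45 pos [460.7 -52.9 159.4] rot [-1.7985e+02 -1.2000e-01 -6.6970e+01] F [ 0.  -1.   0.4] T [ 0.   -0.02 -0.03] w 64.0 q6 59.0
tool d [-21.2 -21.3   9.4] rv [-0.15 -0.12 -0.47]
[ 631.45131184 -169.39615972    0.        ] [279.8016106  199.12203378]
```

servo_tool:
  plan:
    - [[0, 0, 0], [-14, -14, 6], 64]
    - [[0, 0, 0], [-8, -8, 6], 64]
    - [[0, 0, 0], [-1, -1, 10], 64]
    - [[0, 0, 0], [0, 0, 14], 64]
    - [[0, 0, 0], [0, 0, 14], 64]
    - [[0, 0, 0], [0, 0, 14], 64]
    - [[0, 0, 0], [0, 0, 12], 64]
    - [[0, 0, 0], [0, 0, 6], 64]
    - [[0, 0, 0], [0, 0, 0], 64]
    - [[0, 0, 0], [0, 0, 0], 64]

```text
time_s: 2.7
ee_pos: [471.7, -23.5, 71.1]
ee_rot: [179.9, -0.1, -67.0]
force: [0.0, 0.2, -0.6]
gripper_width: 63.6
```

```bash
python3 go.py 472 -25 71 -66.5; python3 - <<'E'
from h import *
from workcell import env
ims=[]
for n,b in (("top",(190,310,195,285)),("side",(220,340,180,270))):
    im=env.grab_frame(n)["pixels"][:,:,::-1]; ims.append(cv2.resize(im[b[2]:b[3],b[0]:b[1]],(640,480),interpolation=cv2.INTER_CUBIC)[:, :])
cv2.imwrite("pics/g1.png",cv2.resize(np.hstack(ims),(800,300)))
E
```

```text
t 2.7 pos [471.7 -23.5  71.1] rot [ 1.7994e+02 -9.0000e-02 -6.7020e+01] F [ 0.   0.2 -0.6] T [-0.01 -0.02  0.01] w 63.6 q6 62.9
tool d [1.5 0.3 0.1] rv [ 0.06 -0.09 -0.52]
```

View pics/g1.png

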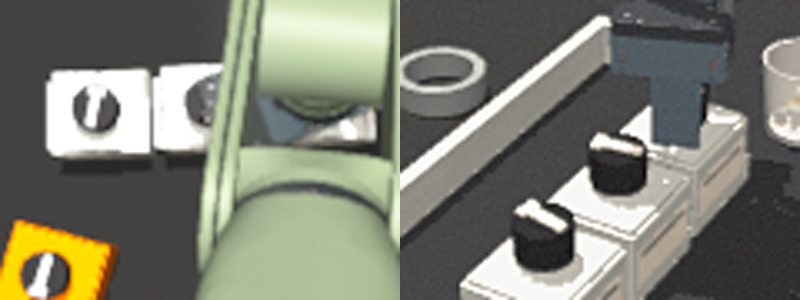

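The gripper straddles the right cap, and the middle and left caps are still visible. I'll close on it lightly.

servo_tool:
  plan:
    - [[0, 0, 0], [0, 0, 0], 45]
    - [[0, 0, 0], [0, 0, 0], 30]
    - [[0, 0, 0], [0, 0, 0], 30]
    - [[0, 0, 0], [0, 0, 0], 30]
    - [[0, 0, 0], [0, 0, 0], 30]
    - [[0, 0, -5], [0, 0, 0], 30]
    - [[0, 0, -10], [0, 0, 0], 30]
    - [[0, 0, -10], [0, 0, 0], 30]
    - [[0, 0, -10], [0, 0, 0], 30]
    - [[0, 0, -10], [0, 0, 0], 30]
  squeeze: 5

```text
time_s: 4.05
ee_pos: [474.0, -25.1, 72.4]
ee_rot: [179.8, -0.4, -20.5]
force: [2.0, -2.4, -0.7]
gripper_width: 39.9
```

```bash
python3 go.py 472 -25 71 23
```

```text
t 4.05 pos [474.  -25.1  72.4] rot [179.82  -0.39 -20.48] F [ 2.  -2.4 -0.7] T [-0.46 -0.14 -0.02] w 39.9 q6 16.5
tool d [-1.9  0.6  1.4] rv [  0.31  -0.3  -43.48]
```

servo_tool:
  plan:
    - [[0, 0, -10], [0, 0, 0], 30]
    - [[0, 0, -10], [0, 0, 0], 30]
    - [[0, 0, -10], [0, 0, 0], 30]
    - [[0, 0, -10], [0, 0, 0], 30]
    - [[0, 0, -3], [0, 0, 0], 30]
    - [[0, 0, 0], [0, 0, 0], 30]
    - [[0, 0, 0], [0, 0, 0], 50]
    - [[0, 0, 0], [0, 0, 0], 64]
    - [[0, 0, 0], [0, 0, -16], 64]
    - [[0, 0, 0], [0, 0, -22], 64]

```text
time_s: 5.3
ee_pos: [471.7, -23.8, 109.3]
ee_rot: [179.9, 0.1, 23.8]
force: [-0.5, 0.0, 0.1]
gripper_width: 64.0
```

```bash
python3 go.py 466 68.5 112 23
```

```text
t 5.3 pos [471.7 -23.8 109.3] rot [1.7989e+02 1.5000e-01 2.3800e+01] F [-0.5  0.   0.1] T [ 0.02 -0.23 -0.02] w 64.0 q6 -27.8
tool d [ 32.1 -86.7  -3. ] rv [0.11 0.15 0.8 ]
```

```bash
python3 - <<'E'
from h import *
from workcell import env
im=env.grab_frame("side")["pixels"][:,:,::-1]
cv2.imwrite("pics/g2.png",cv2.resize(im[180:270,230:350],(640,480),interpolation=cv2.INTER_CUBIC))
E
```

```text
(no output)
```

View pics/g2.png

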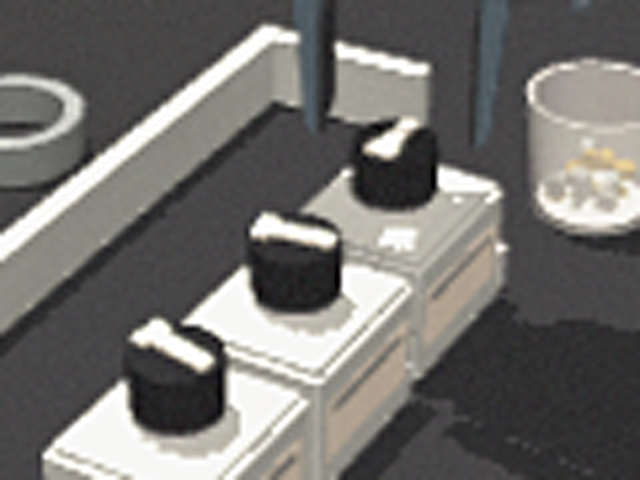

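```bash
python3 - <<'E'
from h import *
import pickle
S=Cam(pickle.load(open("f.pkl","rb"))["side"])
def ang(p,q):
    a,b=S.at(p,99),S.at(q,99); d=(b-a)[:2]; return (np.degrees(np.arctan2(*d[::-1]))%180).round(1), np.linalg.norm(d).round(1), ((a+b)/2).round(1)
f=lambda x,y:(150+x/4.3,175+y/4.3)
g=lambda x,y:(230+x*120/640,180+y*90/480)
print("R before",ang(f(636,122),f(692,134)),"after",ang(g(368,153),g(414,121)))
print("M before",ang(f(548,203),f(615,212)),"after",ang(g(255,222),g(333,240)))
E
```

```text
R before (np.float64(9.9), np.float64(33.5), array([470.4, -25.5,  99. ])) after (np.float64(86.7), np.float64(36.4), array([470.2, -20.4,  99. ]))
M before (np.float64(19.7), np.float64(35.7), array([462.7,  69.9,  99. ])) after (np.float64(10.4), np.float64(35.3), array([462.9,  70.2,  99. ]))
```

The right cap's rib went from about 10° to about 87°, while the middle rib did not change. The right-bay tin is therefore the loose one. I'll regrip its cap with the jaws square to the fence and drag the tin.

servo_tool:
  plan:
    - [[0, 0, 8], [0, 0, 4], 64]
    - [[0, 0, 8], [0, 0, 8], 64]
    - [[0, 0, 4], [0, 0, 10], 64]
    - [[0, 0, 0], [0, 0, 10], 64]
    - [[0, 0, 0], [0, 0, 6], 64]
    - [[0, 0, 0], [0, 0, 1], 50]
    - [[0, 0, 0], [0, 0, 0], 30]
    - [[0, 0, 0], [0, 0, 0], 30]
    - [[0, 0, 0], [0, 0, 0], 30]
    - [[0, 0, 0], [0, 0, 0], 30]
  squeeze: 9

```text
time_s: 6.6
ee_pos: [474.3, -23.0, 71.3]
ee_rot: [179.9, -0.4, 3.2]
force: [-0.2, -0.3, -2.4]
gripper_width: 40.0
```

```bash
python3 go.py 570 -18 72 4.6
```

```text
t 6.6 pos [474.3 -23.   71.3] rot [179.89  -0.38   3.21] F [-0.2 -0.3 -2.4] T [-0.02 -0.14 -0.01] w 40.0 q6 -7.3
tool d [95.9  0.4 -0. ] rv [ 0.11 -0.37 -1.39]
```

servo_tool:
  plan:
    - [[0, 0, 0], [0, 0, 0.6], 30]
    - [[0, 0, 0], [2, 0, 0.4], 30]
    - [[0, 0, 0], [4, -0.1, 0.3], 30]
    - [[0, 0, 0], [5, -0.1, 0.3], 30]
    - [[0, 0, 0], [5, -0.1, 0.3], 30]
    - [[0, 0, 0], [5, -0.1, 0.3], 30]
    - [[0, 0, 0], [5, -0.1, 0.3], 30]
    - [[0, 0, 0], [5, -0.1, 0.3], 30]
    - [[0, 0, 0], [5, -0.1, 0.3], 30]
    - [[0, 0, 0], [5, -0.1, 0.3], 30]

```text
time_s: 7.85
ee_pos: [480.7, -22.5, 73.2]
ee_rot: [179.8, 4.0, 3.4]
force: [-9.5, -1.0, 14.2]
gripper_width: 39.8
```

```bash
python3 go.py 570 -16 71 4.6; python3 - <<'E'
from h import *
from workcell import env
im=env.grab_frame("side")["pixels"][:,:,::-1]
cv2.imwrite("pics/g3.png",cv2.resize(im[160:280,210:370],(800,600),interpolation=cv2.INTER_CUBIC))
E
```

```text
t 7.85 pos [480.7 -22.5  73.2] rot [179.83   3.98   3.44] F [-9.5 -1.  14.2] T [-0.35  1.96  0.  ] w 39.8 q6 -6.5
tool d [89.5 -1.2 -4. ] rv [ 0.13  3.98 -1.15]
```

View pics/g3.png

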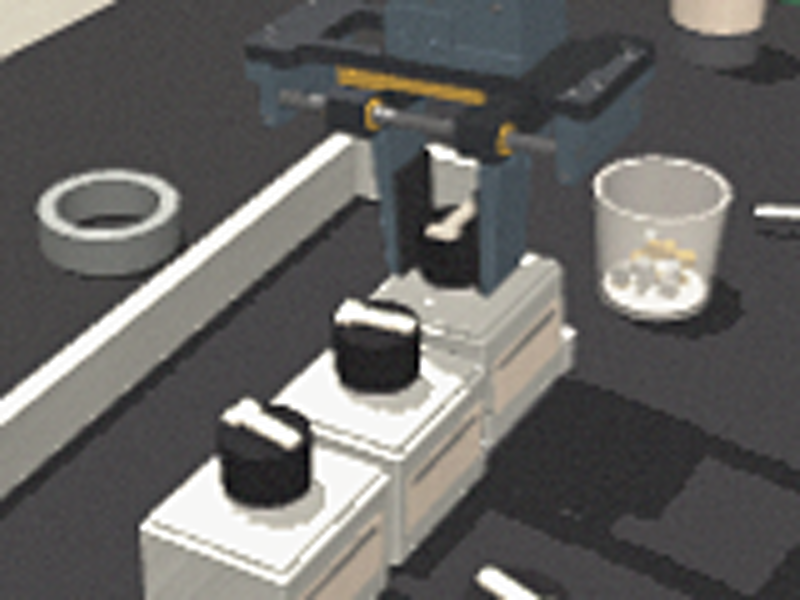

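The picture shows the tin still in its bay but leaning with the gripper. The pose reads 4° pitch, so dragging by the cap tips it. I'll set it back flat, let go, and push it low on the body instead.

servo_tool:
  plan:
    - [[0, 1.5, 0], [-1, 0, 0.3], 30]
    - [[0, 1.5, 0], [-1, 0, 0.3], 30]
    - [[0, 1.5, 0], [-0.5, 0, 0.3], 30]
    - [[0, 1, 0], [0, 0, 0], 42]
    - [[0, 0, 0], [0, 0, 0], 50]
    - [[0, 0, 0], [0, 0, 0], 64]
    - [[0, 0, 0], [0, 0, 0], 64]
    - [[0, 0, 0], [0, 0, -10], 64]
    - [[0, 0, 0], [0, 0, -20], 64]
    - [[0, 0, 0], [0, 0, -20], 64]

```text
time_s: 9.15
ee_pos: [476.8, -22.6, 123.8]
ee_rot: [179.8, -1.8, 3.5]
force: [-0.2, -0.7, 0.2]
gripper_width: 64.1
```

```bash
python3 go.py 480 -22 130 4.6; python3 - <<'E'
from h import *
from workcell import env
im=env.grab_frame("side")["pixels"][:,:,::-1]
cv2.imwrite("pics/g4.png",cv2.resize(im[160:280,210:370],(800,600),interpolation=cv2.INTER_CUBIC))
E
```

```text
t 9.15 pos [476.8 -22.6 123.8] rot [179.84  -1.76   3.46] F [-0.2 -0.7  0.2] T [ 0.01 -0.06 -0.06] w 64.1 q6 -7.7
tool d [ 3.5 -0.4 -6.1] rv [ 0.18 -1.76 -1.14]
```

View pics/g4.png

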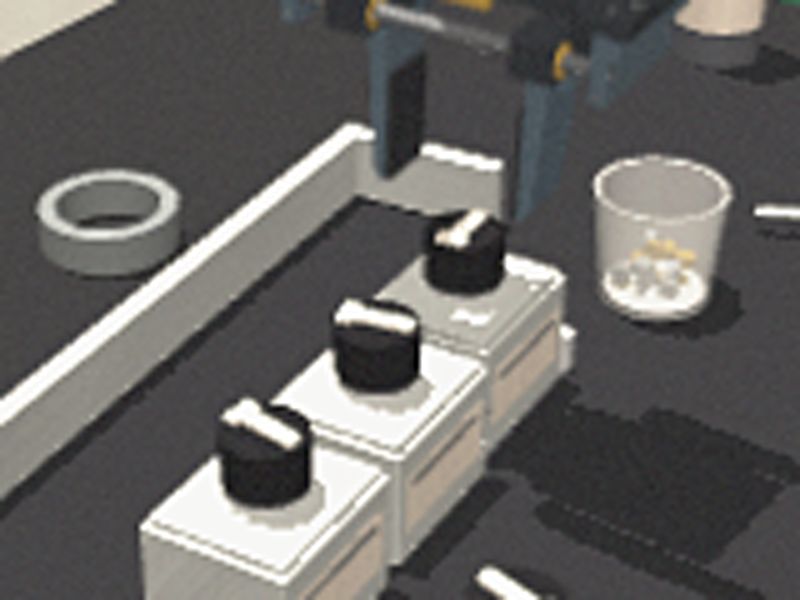

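servo_tool:
  plan:
    - [[0, -0.8, 0], [-15, 0, -3], 64]
    - [[0, -0.8, 0], [-30, 0, -3], 58]
    - [[0, 0, 5], [-20, 0, 0], 50]
    - [[0, 0, 10], [0, 0, 0], 50]
    - [[0, 0, 10], [0, 0, 0], 50]
    - [[0, 0, 10], [0, 0, 0], 50]
    - [[0, 0, 10], [0, 0, 0], 50]
    - [[0, 0, 10], [0, 0, 0], 50]
    - [[0, 0, 10], [0, 0, 0], 50]
    - [[0, 0, 10], [0, 0, 0], 50]

```text
time_s: 10.45
ee_pos: [398.5, -26.5, 127.4]
ee_rot: [179.4, 0.0, -74.0]
force: [-0.2, -0.2, 0.0]
gripper_width: 49.5
```

```bash
python3 go.py 408 -28 130 -85.5;
```

```text
t 10.45 pos [398.5 -26.5 127.4] rot [ 1.7937e+02  4.0000e-02 -7.4020e+01] F [-0.2 -0.2  0. ] T [ 0.07 -0.04  0.01] w 49.5 q6 68.9
tool d [ 4.1 -8.7 -2.7] rv [ 0.64 -0.03 11.48]
```

servo_tool:
  plan:
    - [[0.6, 0, 7], [2, 0, 0], 50]
    - [[0, 0, 5], [0, 0, 10], 50]
    - [[0, 0, 0], [0, 0, 18], 50]
    - [[0, 0, 0], [0, 0, 18], 50]
    - [[0, 0, 0], [0, 0, 18], 50]
    - [[0, 0, 0], [0, 0, 16], 50]
    - [[0, 0, 0], [0, 0, 10], 50]
    - [[0, 0, 0], [0, 0, 4], 50]
    - [[0, 0, 0], [0, 0, 2], 50]
    - [[0, 0, 0], [0, 0, 0], 50]

```text
time_s: 11.7
ee_pos: [388.9, -28.1, 26.5]
ee_rot: [179.3, 0.1, -86.5]
force: [-0.3, -0.8, -0.4]
gripper_width: 50.2
```

```bash
python3 go.py 420 -27.5 30 -85.6; python3 - <<'E'
from h import *
from workcell import env
ims=[]
for n,b in (("top",(200,320,190,280)),("side",(250,370,180,270))):
    im=env.grab_frame(n)["pixels"][:,:,::-1]; ims.append(cv2.resize(im[b[2]:b[3],b[0]:b[1]],(400,300),interpolation=cv2.INTER_CUBIC))
cv2.imwrite("pics/g5.png",np.hstack(ims))
E
```

```text
t 11.7 pos [388.9 -28.1  26.5] rot [ 1.7928e+02  7.0000e-02 -8.6500e+01] F [-0.3 -0.8 -0.4] T [-0.02  0.02 -0.01] w 50.2 q6 80.8
tool d [  1.3 -31.   -3.9] rv [ 0.72  0.08 -0.9 ]
```

View pics/g5.png

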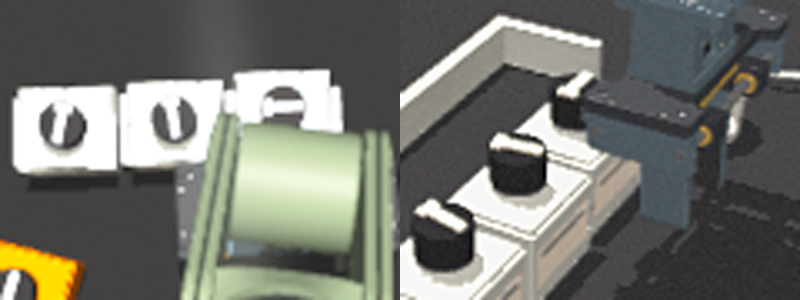

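servo_tool:
  plan:
    - [[0.7, 0, -0.9], [1, -5, -3], 50]
    - [[0, 0, 0], [0, -8, -2], 50]
    - [[0, 0, 0], [0, -8, 0], 50]
    - [[0, 0, 0], [0, -6, 0], 50]
    - [[0, 0, 0], [0, -4, 0], 50]
    - [[0, 0, 0], [0, -4, 0], 50]
    - [[0, 0, 0], [0, -4, 0], 50]
    - [[0, 0, 0], [0, -4, 0], 50]
    - [[0, 0, 0], [0, -4, 0], 50]
    - [[0, 0, 0], [0, 0, 0], 50]

```text
time_s: 13.05
ee_pos: [434.8, -25.6, 31.6]
ee_rot: [179.5, 0.1, -85.5]
force: [-1.4, -0.6, 0.4]
gripper_width: 49.9
```

```bash
python3 go.py 530 -19 31 -85.6
```

```text
t 13.05 pos [434.8 -25.6  31.6] rot [ 1.7953e+02  1.0000e-01 -8.5510e+01] F [-1.4 -0.6  0.4] T [-0.09  0.19 -0.01] w 49.9 q6 80.6
tool d [  0.8 -95.4  -0.1] rv [0.47 0.1  0.09]
```

servo_tool:
  plan:
    - [[0.2, 0, 0], [0, -3, 0], 50]
    - [[0.2, 0, 0], [0, -5, 0], 50]
    - [[0, 0, 0], [0, -6, 0], 50]
    - [[0, 0, 0], [0, -6, 0], 50]
    - [[0, 0, 0], [0, -6, 0], 50]
    - [[0, 0, 0], [0, -6, 0], 50]
    - [[0, 0, 0], [0, -6, 0], 50]
    - [[0, 0, 0], [0, -6, 0], 50]
    - [[0, 0, 0], [0, -4, 0], 50]
    - [[0, 0, 0], [0, 0, 0], 50]

```text
time_s: 14.3
ee_pos: [478.2, -22.0, 31.1]
ee_rot: [179.3, 0.1, -85.4]
force: [-1.5, -0.9, 1.2]
gripper_width: 50.0
```

```bash
python3 go.py 530 -19 31 -85.6; python3 - <<'E'
from h import *
from workcell import env
ims=[]
for n,b in (("top",(200,360,150,270)),("side",(220,380,160,280))):
    im=env.grab_frame(n)["pixels"][:,:,::-1]; ims.append(cv2.resize(im[b[2]:b[3],b[0]:b[1]],(400,300),interpolation=cv2.INTER_CUBIC))
cv2.imwrite("pics/g6.png",np.hstack(ims))
E
```

```text
t 14.3 pos [478.2 -22.   31.1] rot [ 1.7926e+02  1.2000e-01 -8.5430e+01] F [-1.5 -0.9  1.2] T [-0.09  0.28 -0.02] w 50.0 q6 81.4
tool d [  1.1 -51.9  -0.5] rv [0.74 0.12 0.17]
```

View pics/g6.png

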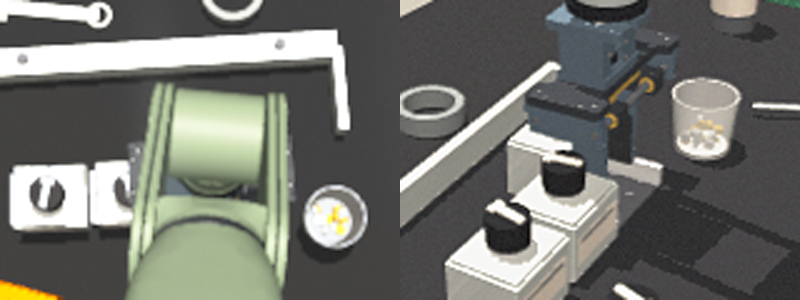

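servo_tool:
  plan:
    - [[0.4, 0, 0], [0, -3, 0], 50]
    - [[0.3, 0, 0], [0, -5, 0], 50]
    - [[0, 0, 0], [0, -6, 0], 50]
    - [[0, 0, 0], [0, -6, 0], 50]
    - [[0, 0, 0], [0, -6, 0], 50]
    - [[0, 0, 0], [0, -6, 0], 50]
    - [[0, 0, 0], [0, -6, 0], 50]
    - [[0, 0, 0], [0, -6, 0], 50]
    - [[0, 0, 0], [0, -4, 0], 50]
    - [[0, 0, 0], [0, 0, 0], 50]

```text
time_s: 15.65
ee_pos: [529.3, -17.6, 30.9]
ee_rot: [-180.0, 0.2, -85.4]
force: [-1.4, -0.6, 0.8]
gripper_width: 49.9
```

```bash
python3 go.py 536 -19 31 -85.6; python3 - <<'E'
from h import *
from workcell import env
ims=[]
for n,b in (("top",(200,360,150,270)),("side",(220,340,170,260))):
    im=env.grab_frame(n)["pixels"][:,:,::-1]; ims.append(cv2.resize(im[b[2]:b[3],b[0]:b[1]],(400,300),interpolation=cv2.INTER_CUBIC))
cv2.imwrite("pics/g7.png",np.hstack(ims))
E
```

```text
t 15.65 pos [529.3 -17.6  30.9] rot [-1.7999e+02  1.5000e-01 -8.5450e+01] F [-1.4 -0.6  0.8] T [-0.03  0.3  -0.04] w 49.9 q6 82.0
tool d [ 2.  -6.6 -0.1] rv [-0.01  0.15  0.15]
```

View pics/g7.png

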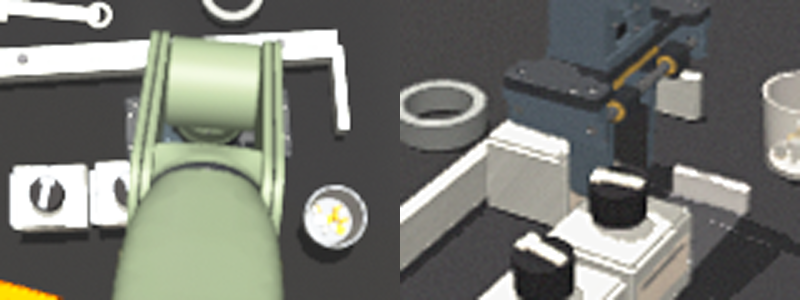

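The tin is nearly at the long arm. I'll creep up until there is contact.

servo_tool:
  plan:
    - [[0, 0, -0.5], [0, -2, 0], 50]
    - [[0, 0, 0], [0, -2, 0], 50]
    - [[0, 0, 0], [0, -2, 0], 50]
    - [[0, 0, 0], [0, -2, 0], 50]
    - [[0, 0, 0], [0, -2, 0], 50]
    - [[0, 0, 0], [0, -1, 0], 50]
    - [[0, 0, 0], [0, -1, 0], 50]
    - [[0, 0, 0], [0, -1, 0], 50]
    - [[0, 0, 0], [0, 0, 0], 50]
    - [[0, 0, 0], [0, 0, 0], 50]

```text
time_s: 17.0
ee_pos: [536.0, -16.9, 30.9]
ee_rot: [179.2, 0.2, -84.9]
force: [-3.2, 0.0, 2.2]
gripper_width: 49.6
```

```bash
python3 go.py 536 -19 31 -85.6
```

```text
t 17.0 pos [536.  -16.9  30.9] rot [179.2    0.19 -84.93] F [-3.2  0.   2.2] T [-0.04  0.57 -0.04] w 49.6 q6 81.8
tool d [ 2.1  0.2 -0.1] rv [0.8  0.18 0.67]
```

servo_tool:
  plan:
    - [[0, 0, 0], [0, 6, 0], 50]
    - [[0, 0, 0], [0, 12, 0], 50]
    - [[0, 0, 0], [0, 15, -2], 50]
    - [[0, 0, 0], [0, 15, -10], 50]
    - [[0, 0, 0], [0, 15, -20], 50]
    - [[0, 0, 0], [0, 20, -30], 45]
    - [[0, 0, 0], [0, 30, -30], 40]
    - [[0, 0, 0], [0, 30, -20], 36]
    - [[0, 0, 0], [0, 30, 0], 30]
    - [[0, 0, 0], [0, 0, 0], 30]

```text
time_s: 18.25
ee_pos: [356.5, -33.1, 151.6]
ee_rot: [179.9, 0.1, -84.9]
force: [0.9, 0.7, -0.3]
gripper_width: 29.9
```

```bash
python3 go.py 580 57 130 4.6; python3 - <<'E'
from h import *
from workcell import env
import pickle
fs={n:env.grab_frame(n) for n in("top","side")}
pickle.dump(fs,open("f2.pkl","wb"))
ims=[]
for n,b in (("top",(200,360,150,270)),("side",(220,340,170,260))):
    im=fs[n]["pixels"][:,:,::-1]; ims.append(cv2.resize(im[b[2]:b[3],b[0]:b[1]],(400,300),interpolation=cv2.INTER_CUBIC))
cv2.imwrite("pics/g8.png",np.hstack(ims))
E
```

```text
t 18.25 pos [356.5 -33.1 151.6] rot [ 1.7993e+02  8.0000e-02 -8.4950e+01] F [ 0.9  0.7 -0.3] T [ 0.09  0.06 -0.02] w 29.9 q6 77.7
tool d [ -70.  -230.6   21.4] rv [ -0.     0.12 -89.55]
```

View pics/g8.png

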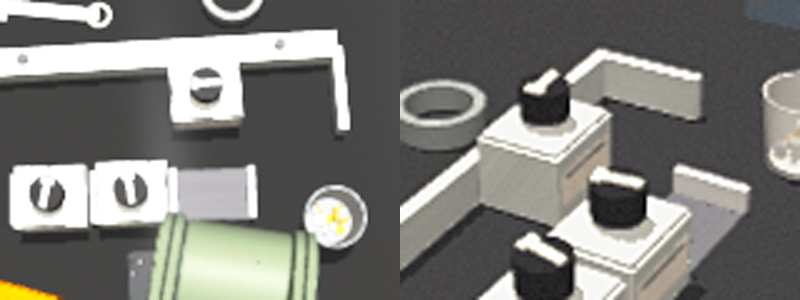

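The tin now stands flush against the long arm, with its cap at about (206,85) in the left crop. The other two tins are undisturbed in their bays. I'll go round to its +y side.

servo_tool:
  plan:
    - [[0, 0, 0], [-7, -24, 0], 30]
    - [[0, 0, 0], [-14, -48, 3], 30]
    - [[0, 0, 0], [-15, -48, 5], 30]
    - [[0, 0, 0], [-15, -48, 5], 30]
    - [[0, 0, 0], [-15, -45, 5], 30]
    - [[0, 0, -8], [-8, -22, 0], 30]
    - [[0, 0, -10], [0, 0, 0], 30]
    - [[0, 0, -10], [0, 0, 0], 30]
    - [[0, 0, -10], [0, 0, 0], 30]
    - [[0, 0, -10], [0, 0, 0], 30]

```text
time_s: 19.6
ee_pos: [605.7, 67.7, 127.3]
ee_rot: [-179.8, -0.2, -35.3]
force: [0.1, -1.3, -0.5]
gripper_width: 30.3
```

```bash
python3 go.py 580 57 130 4.6;  python3 - <<'E'
from h import *
import pickle
f=pickle.load(open("f2.pkl","rb")); T=Cam(f["top"]);S=Cam(f["side"])
print(T.at((200+206/2.5,150+85/2.5),83),S.at((220+546*.3-120,170+102*.3),83))
E
```

```text
t 19.6 pos [605.7  67.7 127.3] rot [-1.798e+02 -1.700e-01 -3.525e+01] F [ 0.1 -1.3 -0.5] T [-0.02 -0.01  0.02] w 30.3 q6 40.5
tool d [-14.8  23.6  -2.8] rv [ -0.14  -0.24 -39.85]
[588.10634992 -14.43212423  83.        ] [580.69287873 -11.05068043  83.        ]
```

servo_tool:
  plan:
    - [[0, 0, -10], [-6, 10, 0], 30]
    - [[0, 0, -10], [-8, 8, 0], 30]
    - [[0, 0, -10], [-8, 2, 0], 30]
    - [[0, 0, -9], [-2, 1, 0], 30]
    - [[0, 0, -1], [0, 0, 5], 30]
    - [[0, 0, 0], [0, 0, 5], 30]
    - [[0, 0, 0], [0, 0, 5], 30]
    - [[0, 0, 0], [0, 0, 5], 30]
    - [[0, 0, 0], [0, 0, 0], 30]
    - [[0, 0, 0], [0, 0, 0], 30]

```text
time_s: 20.85
ee_pos: [579.5, 60.3, 100.6]
ee_rot: [-179.9, -0.2, 5.9]
force: [0.5, 0.4, -0.4]
gripper_width: 30.0
```

```bash
python3 go.py 580 57 28 4.6
```

```text
t 20.85 pos [579.5  60.3 100.6] rot [-179.92   -0.2     5.86] F [ 0.5  0.4 -0.4] T [-0.03 -0.15 -0.02] w 30.0 q6 -1.2
tool d [-0.1  3.4 72.5] rv [-0.08 -0.2   1.26]
```

servo_tool:
  plan:
    - [[0, 0, 1.2], [0, 0, 8], 30]
    - [[0, 0, 0], [0, 0, 14], 30]
    - [[0, 0, 0], [0, 0, 14], 30]
    - [[0, 0, 0], [0, 0, 12], 30]
    - [[0, 0, 0], [0, 0, 8], 30]
    - [[0, 0, 0], [0, 0, 5], 30]
    - [[0, 0, 0], [0, 0, 2], 30]
    - [[0, 0, 0], [0, 0, 0], 30]
    - [[0, 0, 0], [0, 0, 0], 30]
    - [[0, 0, 0], [0, 0, 0], 30]

```text
time_s: 22.1
ee_pos: [580.1, 60.4, 33.4]
ee_rot: [-179.9, -0.3, 4.6]
force: [0.7, 0.2, -0.5]
gripper_width: 30.1
```

```bash
python3 go.py 594 -68 28 4.6;  python3 - <<'E'
from h import *
from workcell import env
ims=[]
for n,b in (("top",(200,360,150,270)),("side",(200,360,150,270))):
    im=env.grab_frame(n)["pixels"][:,:,::-1]; ims.append(cv2.resize(im[b[2]:b[3],b[0]:b[1]],(400,300),interpolation=cv2.INTER_CUBIC))
cv2.imwrite("pics/g9.png",np.hstack(ims))
E
```

```text
t 22.1 pos [580.1  60.4  33.4] rot [-179.92   -0.25    4.56] F [ 0.7  0.2 -0.5] T [-0.02 -0.07  0.05] w 30.1 q6 0.1
tool d [  3.7 129.1   5.3] rv [-0.08 -0.25 -0.04]
```

View pics/g9.png

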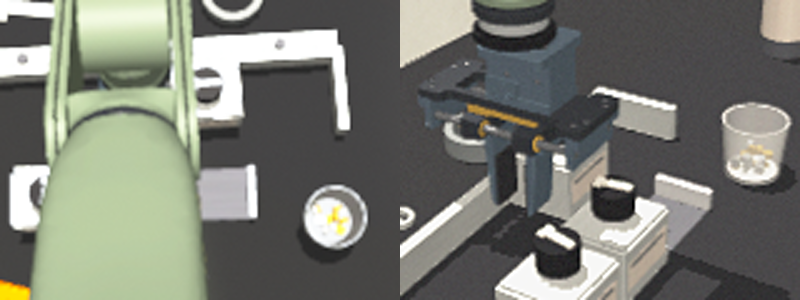

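servo_tool:
  plan:
    - [[0, 0, 0], [0, 4, 2], 30]
    - [[0, 0, 0], [0, 5, 1], 30]
    - [[0, 0, 0], [0, 5, 0], 30]
    - [[0, 0, 0], [0, 5, 0], 30]
    - [[0, 0, 0], [0, 5, 0], 30]
    - [[0, 0, 0], [0, 5, 0], 30]
    - [[0, 0, 0], [0, 5, 0], 30]
    - [[0, 0, 0], [0, 5, 0], 30]
    - [[0, 0, 0], [0, 5, 0], 30]
    - [[0, 0, 0], [0, 0, 0], 30]

```text
time_s: 23.45
ee_pos: [583.8, 14.1, 30.3]
ee_rot: [-179.8, -0.3, 4.5]
force: [-0.4, 0.7, 0.9]
gripper_width: 30.0
```

```bash
python3 go.py 590.4 -68 31 4.6
```

```text
t 23.45 pos [583.8  14.1  30.3] rot [-179.83   -0.27    4.51] F [-0.4  0.7  0.9] T [ 0.03 -0.11  0.01] w 30.0 q6 -4.5
tool d [ 0.1 82.4 -0.9] rv [-0.17 -0.27 -0.09]
```

servo_tool:
  plan:
    - [[0, 0, 0], [0, 4, 0], 30]
    - [[0, 0, 0], [0, 5, 0], 30]
    - [[0, 0, 0], [0, 5, 0], 30]
    - [[0, 0, 0], [0, 5, 0], 30]
    - [[0, 0, 0], [0, 5, 0], 30]
    - [[0, 0, 0], [0, 5, 0], 30]
    - [[0, 0, 0], [0, 5, 0], 30]
    - [[0, 0, 0], [0, 5, 0], 30]
    - [[0, 0, 0], [0, 4, 0], 30]
    - [[0, 0, 0], [0, 0, 0], 30]

```text
time_s: 24.7
ee_pos: [587.4, -31.7, 30.3]
ee_rot: [-179.8, -0.3, 4.5]
force: [0.0, 1.2, 0.3]
gripper_width: 29.9
```

```bash
python3 go.py 590.4 -68 31 4.6;  python3 - <<'E'
from h import *
from workcell import env
ims=[]
for n,b in (("top",(230,350,150,240)),("side",(220,340,150,240))):
    im=env.grab_frame(n)["pixels"][:,:,::-1]; ims.append(cv2.resize(im[b[2]:b[3],b[0]:b[1]],(400,300),interpolation=cv2.INTER_CUBIC))
cv2.imwrite("pics/g10.png",np.hstack(ims))
E
```

```text
t 24.7 pos [587.4 -31.7  30.3] rot [-179.81   -0.27    4.5 ] F [0.  1.2 0.3] T [ 0.17 -0.09  0.04] w 29.9 q6 -9.0
tool d [ 0.2 36.4 -0.8] rv [-0.19 -0.27 -0.1 ]
```

View pics/g10.png

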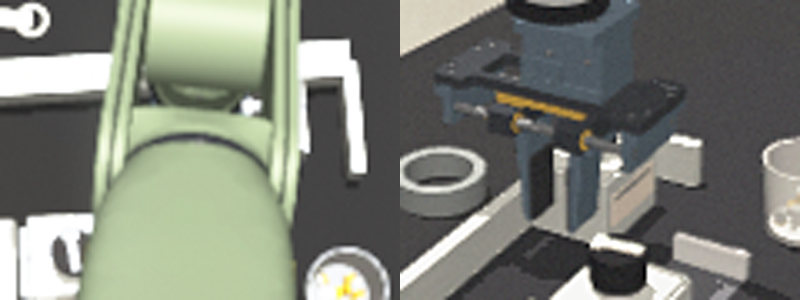

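servo_tool:
  plan:
    - [[0, 0, 0], [0, 4, 0], 30]
    - [[0, 0, 0], [0, 5, 0], 30]
    - [[0, 0, 0], [0, 5, 0], 30]
    - [[0, 0, 0], [0, 5, 0], 30]
    - [[0, 0, 0], [0, 5, 0], 30]
    - [[0, 0, 0], [0, 3, 0], 30]
    - [[0, 0, 0], [0, 2, 0], 30]
    - [[0, 0, 0], [0, 2, 0], 30]
    - [[0, 0, 0], [0, 2, 0], 30]
    - [[0, 0, 0], [0, 0, 0], 30]

```text
time_s: 26.05
ee_pos: [590.0, -66.0, 30.2]
ee_rot: [-179.8, -0.3, 4.5]
force: [-0.6, 1.8, 0.8]
gripper_width: 30.0
```

```bash
python3 go.py 590.4 -68 31 4.6
```

```text
t 26.05 pos [590.  -66.   30.2] rot [-179.77   -0.26    4.53] F [-0.6  1.8  0.8] T [ 0.25 -0.07 -0.01] w 30.0 q6 -12.4
tool d [ 0.3  2.  -0.8] rv [-0.23 -0.26 -0.07]
```

servo_tool:
  plan:
    - [[0, 0, 0], [0, 1.5, 0], 30]
    - [[0, 0, 0], [0, 1.5, 0], 30]
    - [[0, 0, 0], [0, 1.5, 0], 30]
    - [[0, 0, 0], [0, 1.5, 0], 30]
    - [[0, 0, 0], [0, 1.5, 0], 30]
    - [[0, 0, 0], [0, 1.5, 0], 30]
    - [[0, 0, 0], [0, 1.5, 0], 30]
    - [[0, 0, 0], [0, 1.5, 0], 30]
    - [[0, 0, 0], [0, 1.5, 0], 30]
    - [[0, 0, 0], [0, 0, 0], 30]

```text
time_s: 27.3
ee_pos: [590.2, -71.0, 30.5]
ee_rot: [-178.9, -0.2, 4.5]
force: [-0.7, 1.2, 1.0]
gripper_width: 30.2
```

```bash
python3 go.py 590.4 -68 31 4.6
```

```text
t 27.3 pos [590.2 -71.   30.5] rot [-178.94   -0.18    4.45] F [-0.7  1.2  1. ] T [ 0.11 -0.15  0.01] w 30.2 q6 -13.9
tool d [ 0.4 -3.  -0.4] rv [-1.06 -0.18 -0.15]
```

servo_tool:
  plan:
    - [[0, 0, 0], [0, 2, 0], 30]
    - [[0, 0, 0], [0, 2, 0], 30]
    - [[0, 0, 0], [0, 2, 0], 30]
    - [[0, 0, 0], [0, 2, 0], 30]
    - [[0, 0, 0], [0, 2, 0], 30]
    - [[0, 0, 0], [0, 2, 0], 30]
    - [[0, 0, 0], [0, 2, 0], 30]
    - [[0, 0, 0], [0, 2, 0], 30]
    - [[0, 0, 0], [0, 2, 0], 30]
    - [[0, 0, 0], [0, 2, 0], 30]

```text
time_s: 28.55
ee_pos: [590.1, -70.2, 31.2]
ee_rot: [-176.9, -0.0, 4.1]
force: [0.1, 10.4, 2.8]
gripper_width: 29.7
```

```bash
python3 go.py 590.4 -68 31 4.6;  python3 - <<'E'
from h import *
from workcell import env
ims=[]
for n,b in (("top",(230,350,150,240)),("side",(220,340,150,240))):
    im=env.grab_frame(n)["pixels"][:,:,::-1]; ims.append(cv2.resize(im[b[2]:b[3],b[0]:b[1]],(400,300),interpolation=cv2.INTER_CUBIC))
cv2.imwrite("pics/g11.png",np.hstack(ims))
E
```

```text
t 28.55 pos [590.1 -70.2  31.2] rot [-1.769e+02 -3.000e-02  4.150e+00] F [ 0.1 10.4  2.8] T [ 1.67 -0.17  0.2 ] w 29.7 q6 -16.2
tool d [ 0.5 -2.2  0.3] rv [-3.1  -0.04 -0.45]
```

View pics/g11.png

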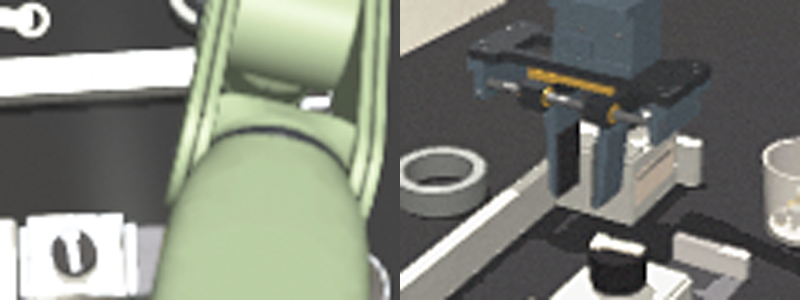

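servo_tool:
  plan:
    - [[0, 0, 0], [0, -1, 0], 30]
    - [[-1, 0, 0], [0, -4, 0], 30]
    - [[-1, 0, 0], [0, -8, 0], 30]
    - [[-1, 0, 0], [0, -12, 0], 30]
    - [[0, 0, 0], [0, -15, -2], 30]
    - [[0, 0, 0], [0, -10, -15], 30]
    - [[0, 0, 0], [0, 0, -30], 30]
    - [[0, 0, 0], [0, 0, -35], 30]
    - [[0, 0, 0], [0, 0, -30], 30]
    - [[0, 0, 0], [-30, 0, -10], 30]

```text
time_s: 29.9
ee_pos: [558.0, -22.1, 160.4]
ee_rot: [179.5, -0.2, 4.2]
force: [0.1, 0.1, 0.3]
gripper_width: 29.4
```

servo_tool:
  plan:
    - [[0, 0, 0], [-35, 0, 0], 30]
    - [[0, 0, 0], [-40, 0, 0], 30]
    - [[0, 0, 0], [-40, 0, 0], 30]
    - [[0, 0, 0], [-40, 0, 0], 30]
    - [[0, 0, 0], [-30, 0, 0], 30]
    - [[0, 0, 0], [-20, 0, 0], 30]
    - [[0, 0, 0], [-5, 0, 0], 30]
    - [[0, 0, 0], [0, 0, 0], 30]
    - [[0, 0, 0], [0, 0, 0], 30]
    - [[0, 0, 0], [0, 0, 0], 30]

```text
time_s: 31.15
ee_pos: [346.5, -38.3, 167.2]
ee_rot: [179.2, -1.3, 4.2]
force: [0.5, -0.4, 0.6]
gripper_width: 29.8
```

```bash
python3 go.py 590.4 -68 31 4.6;  python3 - <<'E'
from h import *
from workcell import env
import pickle
fs={n:env.grab_frame(n) for n in("top","side")}
pickle.dump(fs,open("f3.pkl","wb"))
ims=[]
for n,b in (("top",(260,340,145,205)),("side",(240,320,165,225))):
    im=fs[n]["pixels"][:,:,::-1]; ims.append(cv2.resize(im[b[2]:b[3],b[0]:b[1]],(400,300),interpolation=cv2.INTER_CUBIC))
a=np.hstack(ims); ims=[]
for n,b in (("top",(80,400,100,340)),("side",(120,440,100,340))):
    im=fs[n]["pixels"][:,:,::-1]; ims.append(cv2.resize(im[b[2]:b[3],b[0]:b[1]],(400,300)))
cv2.imwrite("pics/g12.png",np.vstack([a,np.hstack(ims)]))
E
```

```text
t 31.15 pos [346.5 -38.3 167.2] rot [179.21  -1.28   4.24] F [ 0.5 -0.4  0.6] T [ 0.03 -0.1  -0.01] w 29.8 q6 -11.6
tool d [237.9  45.8 142.2] rv [ 0.79 -1.28 -0.37]
```

View pics/g12.png

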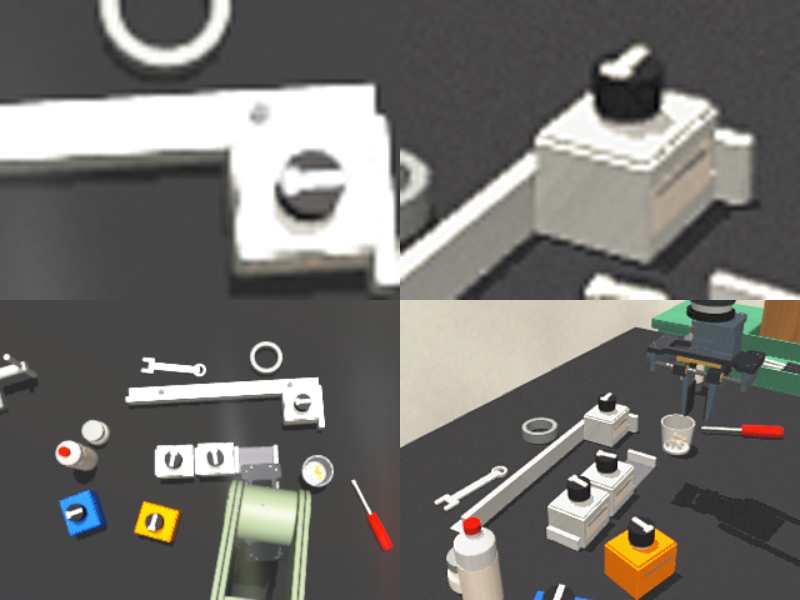

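The tin sits in the corner, with its cap at about (312,184) in the upper-left crop and the rib turned crosswise. I'll measure its gaps and squareness.

```bash
cat > chk.py <<'E'
from h import *
import pickle,sys
f=pickle.load(open(sys.argv[1],"rb")); T=Cam(f["top"]); S=Cam(f["side"])
gT=cv2.cvtColor(T.im,cv2.COLOR_RGB2GRAY).astype(float)
def cross(line,t,s):
    for i in range(s,len(line)-1):
        if line[i]>=t>line[i+1]: return i+(line[i]-t)/(line[i]-line[i+1])
def fit(P,n):
    P=np.array(P)[:,:2].astype(np.float32); vx,vy,x,y=cv2.fitLine(P,cv2.DIST_HUBER,0,.01,.01).ravel()
    print(n,"dir",np.degrees(np.arctan2(vy,vx)).round(2),"pt",x.round(1),y.round(1),"res",np.abs((P-[x,y])@[-vy,vx]).max().round(1)); return np.array([x,y]),np.array([vx,vy])
P=[T.at((u,cross(gT[:,u],192,188)),60) for u in range(311,332)]; A=fit(P,"tin -x edge z60")
P=[]
for v in range(180,194):
    row=gT[v,290:330]; i=int(np.argmax(row>192)); k=i-(row[i]-192)/(row[i]-row[i-1]); P.append(T.at((290+k,v),60))
B=fit(P,"tin +y edge z60")
t=np.linalg.solve(np.c_[A[1],-B[1]],B[0]-A[0]); c=A[0]+t[0]*A[1]; print("tin corner(-x,+y)",c)
th=np.radians(4.65); R=np.array([[np.cos(th),-np.sin(th)],[np.sin(th),np.cos(th)]])
print("in fence frame (expect -72,84)",R.T@(c-np.array([636.2,-165.3])))
P=[T.at((u,cross(gT[:,u],192,int(172-(u-255)*12/140))),40) for u in range(195,300,3)]; fit(P,"long arm z40")
E
python3 chk.py f3.pkl
```

```text
tin -x edge z60 dir -88.53 pt 561.3 -129.7 res 3.2
tin +y edge z60 dir 0.35 pt 583.5 -87.1 res 2.0
tin corner(-x,+y) [560.1602  -87.19207]
in fence frame (expect -72,84) [-69.45738665  84.01528862]
long arm z40 dir -85.29 pt 612.5 130.0 res 1.0
```

```bash
python3 - <<'E'
from h import *
import pickle
f=pickle.load(open("f3.pkl","rb"))
T=Cam(f["top"]);S=Cam(f["side"])
im=f["top"]["pixels"][:,:,::-1][160:205,300:345]
a=cv2.resize(im,(400,400),interpolation=cv2.INTER_NEAREST)
im=f["side"]["pixels"][:,:,::-1][180:220,260:315]
b=cv2.resize(im,(550,400),interpolation=cv2.INTER_CUBIC)
cv2.imwrite("pics/g13.png",cv2.resize(np.hstack([a,b]),(798,336)))
g=cv2.cvtColor(f["top"]["pixels"],cv2.COLOR_RGB2GRAY)
for v in range(176,204,2): print(v,g[v,302:312].tolist())
print([ (u,g[192:204,u].tolist()) for u in range(306,340,4)])
E
```

```text
176 [103, 101, 99, 101, 241, 255, 255, 255, 255, 255]
178 [44, 44, 58, 90, 234, 255, 255, 255, 255, 255]
180 [59, 59, 65, 89, 181, 244, 254, 255, 255, 255]
182 [71, 70, 67, 81, 149, 206, 252, 255, 255, 255]
184 [70, 71, 64, 78, 118, 147, 248, 255, 255, 255]
186 [71, 70, 61, 76, 105, 173, 253, 255, 255, 255]
188 [70, 70, 62, 67, 89, 226, 255, 255, 255, 255]
190 [70, 71, 61, 63, 94, 239, 255, 255, 255, 255]
192 [71, 71, 67, 66, 90, 232, 255, 255, 255, 255]
194 [71, 71, 71, 69, 87, 173, 245, 254, 255, 255]
196 [71, 70, 71, 67, 82, 126, 215, 249, 249, 248]
198 [71, 70, 70, 62, 78, 112, 117, 125, 133, 129]
200 [70, 71, 71, 61, 47, 57, 64, 64, 60, 54]
202 [70, 71, 70, 62, 45, 44, 42, 43, 44, 45]
[(306, [90, 91, 87, 83, 82, 80, 78, 67, 47, 44, 45, 43]), (310, [255, 255, 255, 255, 249, 132, 133, 107, 60, 45, 44, 43]), (314, [255, 255, 254, 239, 220, 133, 123, 96, 45, 43, 45, 44]), (318, [254, 255, 253, 194, 152, 132, 124, 87, 43, 44, 45, 45]), (322, [254, 255, 253, 150, 130, 143, 112, 64, 44, 44, 43, 50]), (326, [255, 255, 255, 249, 120, 126, 107, 60, 45, 43, 43, 59]), (330, [255, 254, 249, 237, 138, 122, 97, 51, 45, 43, 45, 59]), (334, [255, 253, 194, 149, 104, 104, 107, 102, 98, 98, 94, 79]), (338, [254, 254, 254, 255, 255, 255, 255, 255, 255, 249, 90, 83])]
```

View pics/g13.png

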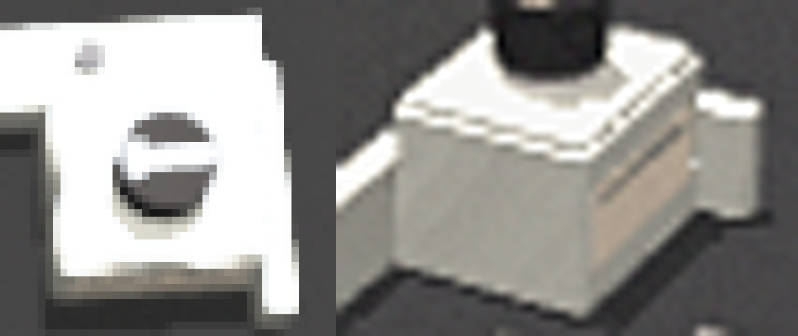

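```bash
cat > chk2.py <<'E'
from h import *
import pickle,sys
f=pickle.load(open(sys.argv[1],"rb")); S=Cam(f["side"]); T=Cam(f["top"])
g=cv2.cvtColor(S.im,cv2.COLOR_RGB2GRAY).astype(float); g=cv2.GaussianBlur(g,(3,3),0.5)
def cross(l,t,s):
    for i in range(s,len(l)-1):
        if l[i]>=t>l[i+1]: return i+(l[i]-t)/(l[i]-l[i+1])
def fit(P,n):
    P=np.array(P)[:,:2].astype(np.float32); vx,vy,x,y=cv2.fitLine(P,cv2.DIST_HUBER,0,.01,.01).ravel()
    print(n,"dir",(np.degrees(np.arctan2(vy,vx))).round(2),"pt",x.round(1),y.round(1),"res",np.abs((P-[x,y])@[-vy,vx]).max().round(1)); return np.array([x,y]),np.array([vx,vy])
A=fit([S.at((u,cross(g[:,u],95,int(205+(u-267)*.27))),0) for u in range(269,288)],"tin +y base (side)")
B=fit([S.at((u,cross(g[:,u],85,int(210-(u-291)*.88))),0) for u in range(291,301)],"tin -x base (side)")
C=[]
for u in range(190,264,2):
    col=g[:,u]; k=cross(col,95,int(271-(u-190)*0.96-8)); 
    C.append(S.at((u,k),0))
C=fit(C,"long arm base (side)")
t=np.linalg.solve(np.c_[A[1],-B[1]],B[0]-A[0]); c=A[0]+t[0]*A[1]
n=np.array([-C[1][1],C[1][0]]); print("corner",c.round(1),"dist to arm face (72)",abs((c-C[0])@n).round(1))
gT=cv2.cvtColor(T.im,cv2.COLOR_RGB2GRAY).astype(float)
fit([T.at((u,cross(gT[:,u],85,196)),0) for u in range(309,332)],"tin -x base (top)")
E
python3 chk2.py f3.pkl
```

```text
tin +y base (side) dir 5.02 pt 595.7 -89.1 res 1.0
tin -x base (side) dir -86.02 pt 559.5 -130.8 res 0.3
long arm base (side) dir -85.35 pt 614.2 98.8 res 0.9
corner [556.8 -92.6] dist to arm face (72) 72.7
tin -x base (top) dir -85.31 pt 562.1 -136.8 res 0.4
```

servo_tool:
  plan:
    - [[0, 0, 0], [20, 13, 0], 30]
    - [[0, 0, 0], [38, 25, 0], 30]
    - [[0, 0, 0], [40, 26, 0], 30]
    - [[0, 0, 0], [34, 23, 0], 30]
    - [[0, 0, 0], [12, 8, 0], 30]
    - [[0, 0, 10], [0, 0, 0], 30]
    - [[0, 0, 10], [0, 0, 0], 30]
    - [[0, 0, 10], [0, 0, 0], 30]
    - [[0, 0, 10], [0, 0, 0], 30]
    - [[0, 0, 10], [0, 0, 0], 30]

```text
time_s: 32.5
ee_pos: [498.0, -122.2, 168.0]
ee_rot: [-179.8, -0.8, -47.3]
force: [-0.8, 0.7, -0.6]
gripper_width: 29.8
```

servo_tool:
  plan:
    - [[0, 0, 10], [0, 0, 0], 30]
    - [[0, 0, 10], [0, 0, 5], 30]
    - [[0, 0, 10], [0, 0, 5], 30]
    - [[0, 0, 8], [0, 0, 5], 30]
    - [[0, 0, 0], [0, 0, 5], 30]
    - [[0, 0, 0], [0, 0, 5], 30]
    - [[0, 0, 0], [0, 0, 0], 30]
    - [[0, 0, 0], [0, 0, 0], 30]
    - [[0, 0, 0], [0, 0, 0], 30]
    - [[0, 0, 0], [0, 0, 0], 30]

```text
time_s: 33.75
ee_pos: [493.4, -119.1, 141.4]
ee_rot: [-179.7, -0.3, -86.2]
force: [-0.4, 0.4, -0.2]
gripper_width: 30.1
```

```bash
python3 go.py 518 -132 28 -85.4
```

```text
t 33.75 pos [ 493.4 -119.1  141.4] rot [-179.68   -0.31  -86.16] F [-0.4  0.4 -0.2] T [ 0.02  0.05 -0.01] w 30.1 q6 71.5
tool d [ 13.9 -23.1 113.6] rv [-0.32 -0.32 -0.76]
```

servo_tool:
  plan:
    - [[0, 0, -0.7], [8, -13, 3], 30]
    - [[0, 0, 0], [6, -10, 10], 30]
    - [[0, 0, 0], [0, 0, 18], 30]
    - [[0, 0, 0], [0, 0, 20], 30]
    - [[0, 0, 0], [0, 0, 20], 30]
    - [[0, 0, 0], [0, 0, 20], 30]
    - [[0, 0, 0], [0, 0, 12], 30]
    - [[0, 0, 0], [0, 0, 5], 30]
    - [[0, 0, 0], [0, 0, 0], 30]
    - [[0, 0, 0], [0, 0, 0], 30]

```text
time_s: 35.0
ee_pos: [525.3, -135.7, 26.7]
ee_rot: [-179.5, -0.4, -85.4]
force: [0.3, -0.6, 0.1]
gripper_width: 30.1
```

```bash
python3 go.py 545 -129 28 -85.4;  python3 - <<'E'
from h import *
from workcell import env
im=env.grab_frame("side")["pixels"][:,:,::-1]
cv2.imwrite("pics/g14.png",cv2.resize(im[150:270,220:380],(640,480),interpolation=cv2.INTER_CUBIC))
E
```

```text
t 35.0 pos [ 525.3 -135.7   26.7] rot [-179.55   -0.38  -85.45] F [ 0.3 -0.6  0.1] T [0.03 0.04 0.03] w 30.1 q6 70.1
tool d [ -5.1 -20.2  -1.2] rv [-0.45 -0.38 -0.04]
```

View pics/g14.png

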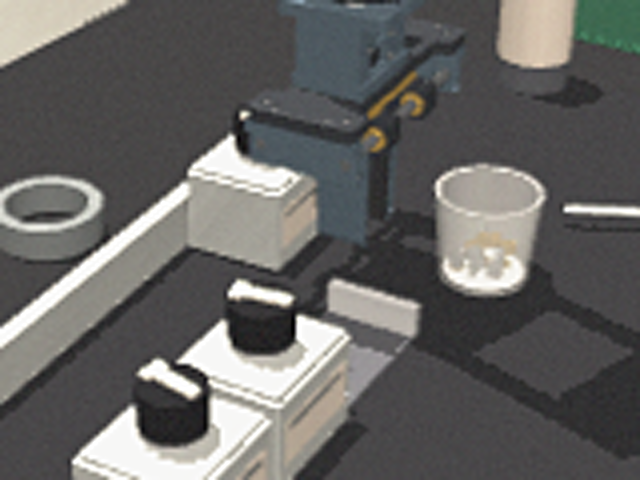

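servo_tool:
  plan:
    - [[0, 0, 0], [-4, -2, -2], 30]
    - [[0, 0, 0], [-1, -4, -1], 30]
    - [[0, 0, 0], [0, -4, 0], 30]
    - [[0, 0, 0], [0, -4, 0], 30]
    - [[0, 0, 0], [0, -2, 0], 30]
    - [[0, 0, 0], [0, -1.5, 0], 30]
    - [[0, 0, 0], [0, -1.5, 0], 30]
    - [[0, 0, 0], [0, -1.5, 0], 30]
    - [[0, 0, 0], [0, -1.5, 0], 30]
    - [[0, 0, 0], [0, -1.5, 0], 30]

```text
time_s: 36.3
ee_pos: [545.7, -128.5, 31.1]
ee_rot: [-180.0, -0.4, -85.4]
force: [-7.7, -1.5, 5.4]
gripper_width: 29.8
```

```bash
python3 go.py 545 -129 28 -85.4
```

```text
t 36.3 pos [ 545.7 -128.5   31.1] rot [-179.99   -0.35  -85.4 ] F [-7.7 -1.5  5.4] T [-0.31  1.12 -0.13] w 29.8 q6 71.5
tool d [0.4 0.8 3.1] rv [-0.01 -0.35 -0.  ]
```

Contact is firm at 7.7 N, at the same fence distance as the first push (−87.2 mm against −87.8 mm). I'll back off and do a final check.

servo_tool:
  plan:
    - [[0, 0, 0], [0, 1, 0], 30]
    - [[0, 0, 0], [0, 5, 0], 30]
    - [[0, 0, 0], [0, 12, 0], 30]
    - [[0, 0, 0], [0, 12, 0], 30]
    - [[0, 0, 0], [0, 6, -10], 30]
    - [[0, 0, 0], [0, 0, -30], 30]
    - [[0, 0, 0], [0, 0, -40], 30]
    - [[0, 0, 0], [0, 0, -40], 30]
    - [[0, 0, 0], [0, 20, -20], 30]
    - [[0, 0, 0], [0, 40, 0], 30]

```text
time_s: 37.55
ee_pos: [449.5, -136.0, 178.7]
ee_rot: [-179.3, -0.5, -85.4]
force: [0.1, -0.7, 0.2]
gripper_width: 29.7
```

servo_tool:
  plan:
    - [[0, 0, 0], [0, 40, 0], 30]
    - [[0, 0, 0], [0, 40, 0], 30]
    - [[0, 0, 0], [0, 30, 0], 30]
    - [[0, 0, 0], [0, 10, 0], 30]
    - [[0, 0, 0], [0, 0, 0], 30]
    - [[0, 0, 0], [0, 0, 0], 30]
    - [[0, 0, 0], [0, 0, 0], 30]
    - [[0, 0, 0], [0, 0, 0], 30]
    - [[0, 0, 0], [0, 0, 0], 30]
    - [[0, 0, 0], [0, 0, 0], 30]

```text
time_s: 38.8
ee_pos: [327.8, -146.1, 180.7]
ee_rot: [-178.7, -0.8, -85.4]
force: [0.2, -0.1, -0.1]
gripper_width: 29.8
```

```bash
python3 go.py 345 -129 160 -85.4;  python3 - <<'E'
from h import *
from workcell import env
import pickle
fs={n:env.grab_frame(n) for n in("top","side")}
pickle.dump(fs,open("f4.pkl","wb"))
ims=[]
for n,b in (("top",(260,340,145,205)),("side",(240,320,165,225))):
    im=fs[n]["pixels"][:,:,::-1]; ims.append(cv2.resize(im[b[2]:b[3],b[0]:b[1]],(400,300),interpolation=cv2.INTER_CUBIC))
a=np.hstack(ims); ims=[]
for n,b in (("top",(80,400,100,340)),("side",(120,440,100,340))):
    im=fs[n]["pixels"][:,:,::-1]; ims.append(cv2.resize(im[b[2]:b[3],b[0]:b[1]],(400,300)))
cv2.imwrite("pics/g15.png",np.vstack([a,np.hstack(ims)]))
E
python3 chk2.py f4.pkl
```

```text
t 38.8 pos [ 327.8 -146.1  180.7] rot [-178.73   -0.78  -85.4 ] F [ 0.2 -0.1 -0.1] T [-0.    0.03  0.03] w 29.8 q6 59.6
tool d [-16.  -18.   20.9] rv [-1.27 -0.78  0.01]
tin +y base (side) dir 4.18 pt 588.5 -89.5 res 0.9
tin -x base (side) dir -84.96 pt 560.8 -132.8 res 0.2
long arm base (side) dir -85.34 pt 614.3 97.4 res 0.9
corner [557.1 -91.8] dist to arm face (72) 72.4
tin -x base (top) dir -85.66 pt 562.8 -132.4 res 0.5
```

View pics/g15.png

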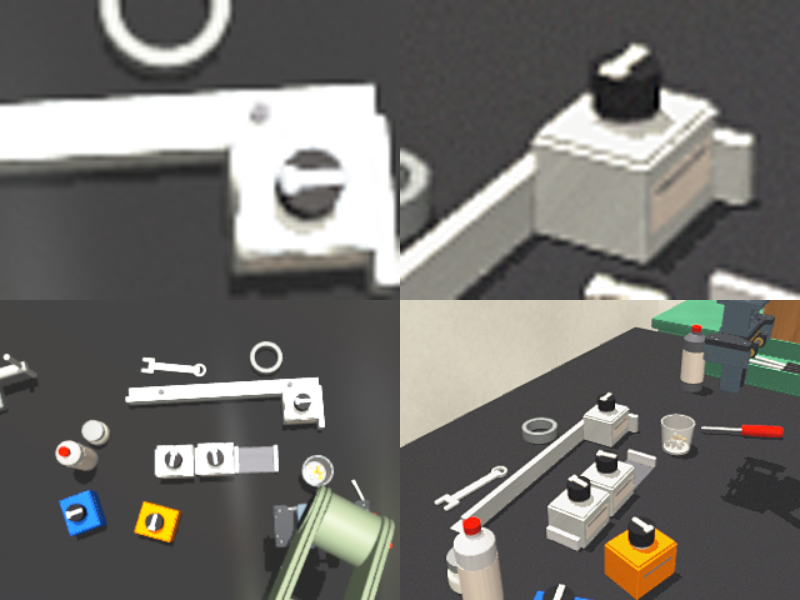

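The tin is square within about 1° and 72.4 mm deep from the arm face (72 is ideal). It reads about 83–84 mm from the end stop. Nothing else has moved, so I'm handing in.

```bash
python3 -c "
from workcell import env
env.job_done(); print(env.state()['time_s'])"
```

```text
the job is handed in; nothing more can be done
the job is handed in; nothing more can be done
```

The loose-capped tin now stands in the fence corner with its cap left turned. The one blemish is that it tipped about 4° on its front edge early on.

- **Finding the cap:** I twisted the cap in the right-hand bay first, with a 5 N grip. It turned about 77–85° anticlockwise, so I left it there and did not touch the other two caps.
- **The tip:** I first tried to drag the tin by its cap, and it leaned inside its bay. I set it flat and let go. A strict reading of "never lifted" may count this against the job.
- **The slide:** I then pushed the tin low on its body, out of the bay to the long arm and along it into the end stop. That press read about 10 N, and a last one against the long arm read about 8 N.
- **Last checks:** The robot was touching nothing.
  - **Squareness:** The tin is square to the fence within about 1°.
  - **Long arm:** The tin's outer face is 72.4 mm from the arm face (72 if flush).
  - **End stop:** It measured about 83–84 mm (84 if flush). That measurement is rougher, because the two cameras put the fence corner about 5 mm apart.
  - **A check that disagreed:** An earlier fit on the tin's bevelled top edges gave a 3–4° skew. I set it aside because its residuals were 2–3 mm, and the base edges in both views agreed with the fence.
- **Everything else:** The other two tins are upright in their bays. The loose items, including the orange and blue look-alikes, look untouched in the last pictures. I handed in at about 39 s.

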